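# Shut the offcut bin's gate and drop its latch

### The arm

A 6-joint arm with a two-finger parallel gripper is mounted at the origin on the work surface. World frame = base frame: x ahead of the robot, y to its left, z up, the work surface at z = 0. Lengths are in mm, angles in rad, forces in N, time in s.
With the tool pointing down it reaches from about 350 to 775 mm from the base axis. Payload 7.3 kg.
Tool frame: the origin (TCP) lies at the very end of the fingers, on their centre line; the grasp point (between the pads) lies behind it (bot.grip_point_offset is the z of the grasp point in the tool frame, in mm); z points along the fingers, y is the line along which they close (so a half turn about z gives the same grasp; the last joint's range is limited). The gripper opens to 92 mm and grips with 3 to 60 N. Pads are 19 mm wide; open, the fingers measure 130 mm over their backs; the gripper's body (75 mm by 190 mm) begins 47 mm behind the grasp point.
Start: joints at [1.071, 0.342, 1.524, -0, 1.275, -0.146], TCP at [181.882, 492.51, 204.341] pointing down, gripper open.
Joint ranges: [-2.53, 2.53], [-0.77, 2.02], [0.04, 2.7], [-1, 4.14], [0.28, 2.66], [-3.11, 3.11]. Speed limits (rad/s): [2.57, 2.57, 3.14, 3.14, 3.14, 3.14].

### API

Orientations are given as [roll, pitch, yaw] about the fixed x, y, z axes, in that order (R = Rz(yaw) Ry(pitch) Rx(roll)).
In Python, from plant import bot gives the robot as it stands. The module is installed in compiled form; this text tells all that it offers.
- The arm moves only by the shell command python3 -m crank 'ROWS'. ROWS is JSON, a list that holds one entry, the list of rows, each a list of 5 numbers: the opening, from 0 (shut) to 1 (fully open), then the shift along the tool's x, y, z in cm, then the turn about the tool's z in degrees. In form: [[[claw, x, y, z, turn], ...]]. A call has exactly 10 rows; each row is the pose to reach, as a shift and turn from the pose commanded when the call began, along the tool's axes at that moment; what a row does not reach only later rows make up. A row lasts 1/10 s, in which the tool goes at most 50 mm and 8.59 degrees, less where a joint would pass 70% of its speed; a pose out of reach is approached as far as the arm can. A call with a gripper value outside its range is refused whole. The fingers move at their own pace and stop on an object; the grip force is fixed at half the most. Time passes only in rows, so rows that repeat a pose let the fingers close, or fill a call up. It gives the time, the measured TCP pose, the force, the opening and the grip force at its end, in the units of the state.
- bot.get_obs(): the state, without advancing time (a new reading comes with each control period).
- bot.capture(name): name is "scene" or "top" or "wrist"; returns (picture, depth): 384x512x3 uint8, red, green, blue; 384x512 float32, mm along the optical axis (not along the pixel's ray), 0 where there is no reading.
- bot.calibration(name): a dict with "vertical_fov" (degrees; the focal length in pixels is half the picture's height over the tangent of half this angle, whatever the lens; pixels are square), "cx", "cy" (the principal point, pixels), "rvec" (rotation vector, rad) and "tvec" (3), from world to camera coordinates, as OpenCV has them; the wrist camera has in their place "tool_from_camera" (4x4, takes a point from camera to tool coordinates, whose origin is the TCP and whose axes are the flange's). Camera axes: x right, y down, z forward; pixel columns grow to the right and rows downward; lengths in mm; the calibration is good to about 2 mm. A picture is of the moment at which its call begins: read the wrist's pose just before it. calibration takes no time and is no camera call.
- bot.close_job(): hands the job in; it is judged then, once.
The state is a dict: "time": time; "joint_positions": joint angles; "dq": joint speeds; "tau": joint torques, N m; "tool_pos": TCP position; "tcp_rot": TCP orientation; "contact_force": force on the tool from outside, world axes, zero at the start; "moment": the same for the moment, N m; "grip_width": finger opening in mm; "finger_force": force on a finger pad.
Only numpy, scipy, OpenCV 4.12 (cv2) and the standard library are available. Lean on these libraries where they do the work, as an engineer would, in place of code of your own. Each camera call takes 0.05 s, during which the arm holds its last target. There are 200 camera calls.

### The job

Two identical plywood offcut bins stand on the show table; one has its little gate ajar. Take that gate's latch bar by its upright thumb piece, lift the bar, bring the gate shut with it over the lip of the catch and let the bar drop down into the catch behind the lip, so that the gate stays latched. Leave the other bin's latch down, and do not shift the bowl, the mallet or the wooden keepsake box.

Things in the scene. Friction and masses are not known exactly. Their poses are not given: they have to be found in the camera images.
- thumb (a point): Grip point on the upright steel thumb piece (26 mm wide along the bar, 10 thick; grip across x) of the ajar gate's latch bar. 160 mm above the table with the bar down; the piece rises 23 mm more. 130 mm along the bar from its pivot, 50 above its centre line. Bar: steel, 220 long, 10 thick, 18 high. Axes turn with the bar: x out of the gate's face, y to the tip, z up. Gate top: 125 above table.
- catch (a point): Middle of the latched bar's cross-section in the catch of the bin with the ajar gate, 110 mm above the table. Fixed axes: x out of the bin (away from the robot), y from hinge side to catch side, z up. Striker: square steel lip 8 thick, inner face 17 outward of here, top 113 above table (12 above the lowered bar's underside). Gate's hinge line: x -11, y -214 from here. Bin walls: 140 high.
- gate (a joint): Gate angle, rad: 0 shut on its stop, growing as it swings out, away from the robot, about its upright hinge; starts at 0.3 to 0.5, stays where left. Plywood, 200 wide, 18 thick. Bar pivot: on its outer face, 40 mm from the hinge, 11 out, 110 above table. Latched, it can rattle to 0.06; a lowered bar outside the lip stops it at about 0.14.
- bar (a joint): Latch bar angle on the gate, rad: 0 level, down on its rest; grows to 0.9 as its tip is lifted; falls back to 0 by its weight (0.15 kg) when let go. Above 0.1 it clears the lip.
- spare_bar (a joint): bystander: the like latch bar of the other, identical bin, whose gate is shut and latched; 0 is down. Leave it down.
- bowl: bystander: turned wooden bowl, 120 across, 65 high, origin under its middle
- mallet: bystander: turned wooden carver's mallet standing on its head, 230 high, 72 across, origin under its middle
- keepsake: bystander: dark wooden keepsake box, 110 x 150 x 70 high with its lid grip, origin under its middle

How it is judged:
By the outcome, as a careful person would: the job done as asked, in the order asked, and still so for the second after the job is handed in, with the robot touching nothing.
It also fails if it takes over 32 s, if anything falls off the work surface, if the arm or the gripper's body presses on something with over 40 N, if the wrist force passes 120 N, or if a joint passes its speed limit or range.

## Working session

There is one attempt and no reset: what is moved stays moved. The work goes in short steps, Python scripts to look and compute and a shell command to move; the robot and the scene stay as the last step left them, time stands still between calls to the robot, and variables do not carry over. Pictures are saved under pics/ and viewed, at most 10 in all, crops included, and the job is handed in when it is done.

```bash
mkdir -p pics; cat > h.py <<'E'
import numpy as np, cv2
from plant import bot
from scipy.spatial.transform import Rotation as R
def cam(name,obs=None):
    c=bot.calibration(name); f=192/np.tan(np.radians(c['vertical_fov'])/2)
    if 'rvec' in c:
        Rw=cv2.Rodrigues(np.array(c['rvec'],float))[0]; t=np.array(c['tvec'],float).ravel()
        return f,c['cx'],c['cy'],Rw.T,-Rw.T@t
    T=np.array(c['tool_from_camera']); Rt=R.from_euler('xyz',obs['tcp_rot']).as_matrix()
    return f,c['cx'],c['cy'],Rt@T[:3,:3],Rt@T[:3,3]+np.array(obs['tool_pos'])
def cloud(name,d,obs=None):
    f,cx,cy,A,o=cam(name,obs); v,u=np.mgrid[:384,:512]
    P=np.stack([(u-cx)/f*d,(v-cy)/f*d,d],-1)
    return P@A.T+o
def shot(name,tag):
    obs=bot.get_obs(); im,d=bot.capture(name)
    np.savez(f'pics/{tag}.npz',im=im,d=d,P=cloud(name,d,obs)); cv2.imwrite(f'pics/{tag}.png',im[:,:,::-1])
    return im,d,obs
E
python3 - <<'E'
from h import *
for n in('scene','top','wrist'):
    im,d,o=shot(n,n+'0'); print(n,bot.calibration(n),(d>0).mean())
print(o, bot.grip_point_offset)
a=cv2.imread('pics/scene0.png');b=cv2.imread('pics/top0.png')
cv2.imwrite('pics/both.png',cv2.resize(np.vstack([a,b]),None,fx=.78,fy=.78))
E
```

```text
scene {'vertical_fov': 51.23055776372778, 'cx': 251.11952211206471, 'cy': 190.92768388837882, 'rvec': array([ 1.89433931,  1.63896625, -0.61866135]), 'tvec': array([  -7.52526617, -387.33047596, 1670.65292513])} 0.9959920247395834
top {'vertical_fov': 45.31544960578929, 'cx': 254.10500494833846, 'cy': 187.1344408540883, 'rvec': array([ 2.20041899, -2.17780479,  0.05585049]), 'tvec': array([-101.27756984,  604.39048273, 1403.51511863])} 0.9961293538411459
wrist {'vertical_fov': 64.8180997562974, 'cx': 261.50260738991835, 'cy': 195.28772099628188, 'tool_from_camera': array([[ 9.63122771e-04, -9.56565552e-01, -2.91515724e-01,
         7.93728562e+01],
       [ 9.99999426e-01,  7.84261262e-04,  7.30406265e-04,
         3.76135239e-02],
       [-4.70056982e-04, -2.91516260e-01,  9.56565758e-01,
        -1.80063297e+02],
       [ 0.00000000e+00,  0.00000000e+00,  0.00000000e+00,
         1.00000000e+00]])} 0.9960835774739584
{'time': 0.1, 'joint_positions': array([ 1.07097803e+00,  3.42684093e-01,  1.52491082e+00, -1.29604346e-05,
        1.27543714e+00, -1.46020220e-01]), 'dq': array([-0.00015854, -0.00011915, -0.0010282 , -0.00024706, -0.00206352,
        0.00047203]), 'tau': array([ 2.99194871e-03, -4.32006919e+01, -2.44694352e+01,  7.21384515e-02,
        5.25687612e-02, -6.08989467e-05]), 'tool_pos': array([181.69121948, 492.12883058, 203.70211106]), 'tcp_rot': array([-3.14016677e+00, -1.97173297e-04,  2.78779822e+00]), 'contact_force': array([-0.32625173,  0.59622988, -0.03023314]), 'moment': array([-0.04922451,  0.0170137 ,  0.00755794]), 'finger_force': 0.0, 'grip_width': 91.6838653348366} -18.8
```

View pics/both.png

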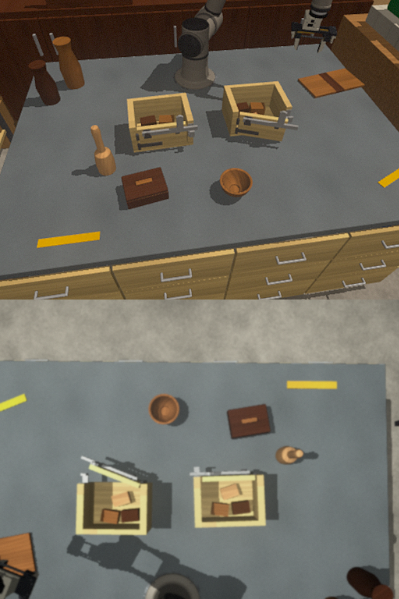

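```bash
python3 - <<'E'
import cv2,numpy as np
a=cv2.imread('pics/scene0.png');b=cv2.imread('pics/top0.png')
A=cv2.resize(a[95:195,270:400],None,fx=6,fy=6)[:290+10*0+300]
B=cv2.resize(b[190:310,85:215],None,fx=6,fy=6)
out=np.vstack([cv2.resize(A,(520,400)),]);o2=cv2.resize(B,(520,480))
cv2.imwrite('pics/crop.png',np.hstack([cv2.resize(A,(390,300)),cv2.resize(B,(390,360))[:300]]))
E
```

```text
(no output)
```

View pics/crop.png

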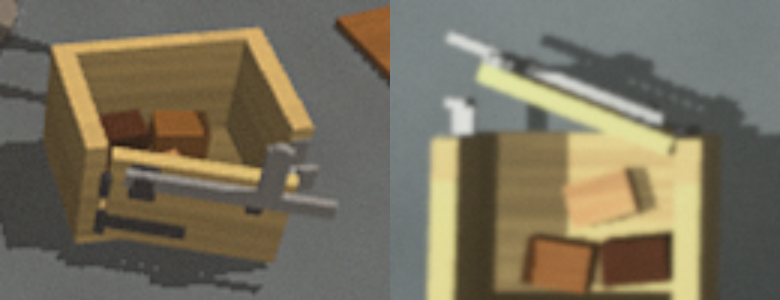

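```bash
python3 - <<'E'
from h import *
for tag,box in(('top0',(190,330,85,215)),('scene0',(95,195,270,400))):
    z=np.load(f'pics/{tag}.npz');P=z['P'];im=z['im'].astype(int)
    r0,r1,c0,c1=box;P=P[r0:r1,c0:c1].reshape(-1,3);im=im[r0:r1,c0:c1].reshape(-1,3)
    sat=im.max(1)-im.min(1)
    print(tag,np.histogram(P[:,2],bins=np.arange(-10,200,10))[0])
    w=P[(P[:,2]>132)&(P[:,2]<148)&(sat>35)]; print('wall rect',cv2.minAreaRect(w[:,:2].astype(np.float32)),w[:,2].mean())
    for a,b,nm in((155,200,'thumb'),(118,131,'gate top')):
        m=(P[:,2]>a)&(P[:,2]<b)&((sat<35) if nm=='thumb' else (sat>40)); q=P[m]
        print(nm,len(q),q.mean(0),cv2.minAreaRect(q[:,:2].astype(np.float32)),q.min(0),q.max(0))
    m=(P[:,2]>95)&(P[:,2]<130)&(sat<30);q=P[m];print('steel',len(q));
    print(np.round(q[np.argsort(q[:,1])][::4]).astype(int).tolist())
E
```

```text
top0 [6331 5510  927  171  344  504  444  286  145  202  185  180  425  664
 1112  630    6    8   24   15]
wall rect ((385.382568359375, 212.47726440429688), (253.58824157714844, 216.71600341796875), 89.74349212646484) 139.07915598438598
thumb 47 [528.34434921 265.37358424 175.11316146] ((528.59765625, 267.344482421875), (26.55034065246582, 9.477665901184082), 72.52802276611328) [521.68574412 254.01720607 155.45070815] [535.48463652 280.04221802 188.4010953 ]
gate top 515 [463.32300721 202.56437175 124.63410602] ((387.4394836425781, 197.49856567382812), (256.9125061035156, 228.1682586669922), 77.97726440429688) [290.68612265  86.32319068 118.06259124] [524.2863833  341.14166624 130.91130937]
steel 432
[[337, 86, 101], [319, 86, 96], [328, 87, 96], [284, 87, 107], [463, 106, 98], [460, 108, 105], [460, 113, 109], [463, 117, 105], [471, 129, 102], [478, 131, 120], [486, 133, 110], [475, 135, 118], [489, 135, 115], [469, 137, 121], [489, 138, 119], [486, 139, 125], [489, 140, 122], [492, 141, 114], [483, 143, 122], [474, 144, 116], [483, 146, 119], [489, 148, 125], [486, 149, 119], [48
[... 3800 characters left out ...]
, 107], [547, 293, 120], [545, 295, 101], [547, 296, 107], [546, 298, 114], [548, 300, 116], [550, 302, 118], [548, 305, 111], [550, 306, 104], [549, 308, 107], [550, 309, 117], [552, 311, 105], [556, 313, 118], [552, 315, 118], [553, 315, 101], [543, 318, 118], [549, 319, 119], [461, 320, 121], [558, 321, 123], [556, 321, 112], [496, 323, 100], [493, 323, 102], [496, 324, 95], [466, 325, 121], [497, 326, 113], [495, 327, 99], [560, 328, 119], [462, 328, 100], [562, 329, 113], [461, 329, 112], [466, 330, 116], [466, 331, 112], [466, 331, 125], [465, 331, 97], [499, 333, 97], [496, 333, 112], [558, 334, 121], [499, 335, 101], [460, 335, 102], [462, 337, 120], [463, 338, 113], [464, 339, 122]]
```

```bash
python3 -m crank '[[[1,-2,-0.5,-4,5],[0.8,-6,-1.5,-5,13],[0.6,-11,-2.5,-6,21],[0.5,-16,-3.5,-6,29],[0.5,-20.5,-4.5,-6,37],[0.5,-25,-5.5,-6,45],[0.5,-29.5,-6.5,-6,53],[0.5,-34,-7.5,-6,61],[0.5,-38,-8.5,-6,69],[0.5,-40.4,-9.1,-6,77]]]' && python3 -m crank '[[[0.5,0,0,0,7],[0.5,0,0,0,13],[0.5,0,0,0,13],[0.5,0,0,0,13],[0.5,0,0,0,13],[0.5,0,0,0,13],[0.5,0,0,0,13],[0.5,0,0,0,13],[0.5,0,0,0,13],[0.5,0,0,0,13]]]'; python3 - <<'E'
from h import *
im,d,o=shot('wrist','w1');print(o['time'],o['tool_pos'],o['tcp_rot'],o['joint_positions'])
P=np.load('pics/w1.npz')['P'].reshape(-1,3);im=im.reshape(-1,3).astype(int);sat=im.max(1)-im.min(1)
inb=(P[:,0]>440)&(P[:,0]<590)&(P[:,1]>90)&(P[:,1]<380)
m=inb&(P[:,2]>150)&(P[:,2]<195)&(sat<45);q=P[m];print('thumb',len(q),q.mean(0),cv2.minAreaRect(q[:,:2].astype(np.float32)),q[:,2].max())
m=inb&(P[:,2]>100)&(P[:,2]<130)&(sat<45)&(P[:,0]<515)&(P[:,1]>300);q=P[m];print('catch',len(q),q.min(0),q.max(0),np.percentile(q,[5,50,95],axis=0))
E
```

```text
time: 1.15
tool_pos: [531.5, 264.8, 263.6]
tcp_rot: [-3.141, 0.001, 1.436]
contact_force: [0.2, 0.1, 0.4]
grip_width: 46.0
finger_force: 0.0
time: 2.15
tool_pos: [529.3, 267.2, 264.4]
tcp_rot: [3.142, -0.0, 1.217]
contact_force: [0.9, -1.0, -0.4]
grip_width: 46.1
finger_force: 0.0
2.15 [529.30295843 267.18794489 264.35633503] [ 3.14156733e+00 -8.97778501e-05  1.21719863e+00] [3.38229605e-01 4.35093808e-01 1.21680594e+00 5.31580061e-05
 1.48961613e+00 6.91822995e-01]
thumb 367 [532.21833764 271.96293791 177.55878174] ((531.067626953125, 269.1042785644531), (26.83724021911621, 9.630878448486328), 69.4671630859375) 184.3495950555299
catch 371 [459.28954548 316.46759073 100.08997966] [495.89191496 339.90392295 127.81029826] [[459.79454556 318.63068152 102.16097161]
 [462.01690451 328.30920389 112.9215431 ]
 [495.71344583 337.95091282 125.42248127]]
```

View pics/w1.png

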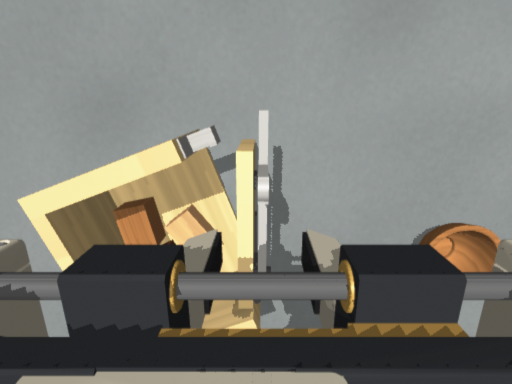

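```bash
python3 -m crank '[[[0.4,0.2,0.1,2,0],[0.4,0.2,0.1,5,0],[0.4,0.2,0.1,8,0],[0.4,0.2,0.1,10.5,0],[0.4,0.2,0.1,12,0],[0.4,0.2,0.1,12,0],[0.25,0.2,0.1,12,0],[0,0.2,0.1,12,0],[0,0.2,0.1,12,0],[0,0.2,0.1,12,0]]]'; python3 - <<'E'
from h import *
im,d,o=shot('wrist','w2');print(o['tool_pos'],o['contact_force'],o['grip_width'],o['finger_force'])
E
```

```text
time: 3.2
tool_pos: [531.3, 268.8, 145.2]
tcp_rot: [3.14, -0.001, 1.217]
contact_force: [1.0, 0.8, 0.7]
grip_width: 9.7
finger_force: 30.2
[531.33366569 268.8416237  145.22340269] [1.00548617 0.75728275 0.70934602] 9.695903367826535 30.24389684200287
```

```bash
python3 -m crank '[[[0,-0.1,0,-0.3,0],[0,-0.25,0,-0.6,0],[0,-0.4,0,-0.9,0],[0,-0.55,0,-1.15,0],[0,-0.7,0,-1.4,0],[0,-0.9,0,-1.75,0],[0,-1.1,0,-2.1,0],[0,-1.3,0,-2.4,0],[0,-1.5,0,-2.7,0],[0,-1.5,0,-2.7,0]]]'; python3 - <<'E'
from h import *
im,d,o=shot('wrist','w3');p=o['tool_pos'];print(p,o['contact_force'],o['moment'])
ps=o['tcp_rot'][2];g0=.356;r=155.3
f=lambda g:np.array([11*np.cos(g)+r*np.sin(g),r*np.cos(g)-11*np.sin(g)])
print('H',p[:2]-f(g0))
for g in np.linspace(g0,0,11)[1:]:
    d=f(g)-f(g0); print(np.round([d@[np.cos(ps),np.sin(ps)]/10,d@[np.sin(ps),-np.cos(ps)]/10,-np.degrees(g0-g)],2))
E
```

```text
time: 4.25
tool_pos: [525.3, 253.8, 171.3]
tcp_rot: [-3.141, 0.002, 1.217]
contact_force: [-2.1, -3.4, -5.5]
grip_width: 9.9
finger_force: 30.0
[525.28275921 253.76355656 171.26999162] [-2.09138549 -3.44953797 -5.47211783] [-0.41507929  0.42072437 -0.11234733]
H [460.84610327 112.03491665]
[ 0.03 -0.55 -2.04]
[ 0.04 -1.11 -4.08]
[ 0.03 -1.66 -6.12]
[ 0.   -2.22 -8.16]
[ -0.05  -2.77 -10.2 ]
[ -0.11  -3.32 -12.24]
[ -0.2   -3.86 -14.28]
[ -0.31  -4.41 -16.32]
[ -0.43  -4.95 -18.36]
[ -0.58  -5.48 -20.4 ]
```

View pics/w3.png

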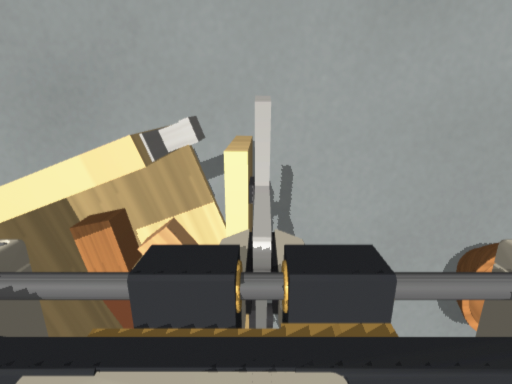

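The bar is lifted: its tip, at (262,98), is wider and shadow-separated, and the catch lip is at (180,138). Next I swing the gate shut.

```bash
python3 -m crank '[[[0,0.03,-0.5,0,-2],[0,0.04,-1.1,0,-4],[0,0.03,-1.7,0,-6.1],[0,0,-2.2,0,-8.2],[0,-0.05,-2.8,0,-10.2],[0,-0.1,-3.3,0,-12.2],[0,-0.2,-3.9,0,-14.3],[0,-0.3,-4.4,0,-16.3],[0,-0.43,-4.95,0,-18.4],[0,-0.58,-5.5,0,-20.4]]]'; python3 -m crank '[[[0,0,0,0,0],[0,0,0,0,0],[0,0,0,0,0],[0,0,0,0,0],[0,0,0,0,0],[0,0,0,0,0],[0,0,0,0,0],[0,0,0,0,0],[0,0,0,0,0],[0,0,0,0,0]]]'; python3 - <<'E'
from h import *
im,d,o=shot('wrist','w4');p=o['tool_pos'];print(p,o['contact_force'],o['moment'],o['tcp_rot'])
E
```

```text
time: 5.3
tool_pos: [471.5, 267.8, 171.0]
tcp_rot: [-3.141, 0.001, 1.577]
contact_force: [0.2, -6.2, -7.0]
grip_width: 9.5
finger_force: 30.0
time: 6.3
tool_pos: [471.6, 267.8, 171.0]
tcp_rot: [-3.141, 0.001, 1.575]
contact_force: [-0.6, -4.3, -6.9]
grip_width: 9.4
finger_force: 30.0
[471.57461746 267.83429666 171.00580402] [-0.60975334 -4.31630736 -6.86784735] [-0.8700638   0.19771362 -0.02870168] [-3.14098722e+00  1.20552122e-03  1.57516179e+00]
```

View pics/w4.png

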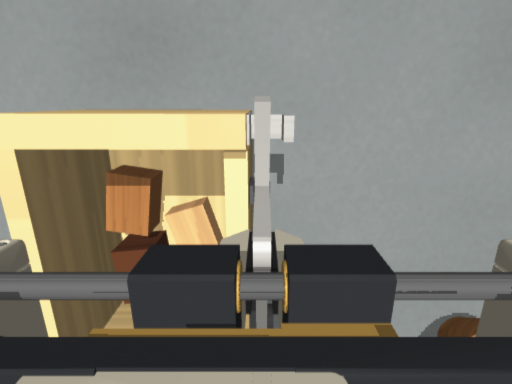

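The raised bar lies between the lip, at (288,128), and the catch's back, at (249,128). Next I lower it and release.

```bash
python3 -m crank '[[[0,0.2,0,0.3,0],[0,0.4,0,0.65,0],[0,0.6,0,1,0],[0,0.8,0,1.3,0],[0,0.95,0,1.6,0],[0,1.1,0,1.85,0],[0,1.25,0,2.1,0],[0,1.35,0,2.35,0],[0,1.4,0,2.5,0],[0,1.4,0,2.5,0]]]'; python3 -m crank '[[[0.15,0,0,0,0],[0.3,0,0,0,0],[0.4,0,0,0,0],[0.4,0,0,0,0],[0.4,0,0,0,0],[0.4,0,0,0,0],[0.4,0,0,-1,0],[0.4,0,0,-3,0],[0.4,0,0,-6,0],[0.4,0,0,-10,0]]]'; python3 - <<'E'
from h import *
im,d,o=shot('wrist','w5');shot('top','t5');shot('scene','s5')
P=np.load('pics/w5.npz')['P'].reshape(-1,3);im=im.reshape(-1,3).astype(int);sat=im.max(1)-im.min(1)
inb=(P[:,0]>440)&(P[:,0]<520)&(P[:,1]>90)&(P[:,1]<400)
q=P[inb&(P[:,2]>150)&(P[:,2]<195)&(sat<45)];print('thumb',cv2.minAreaRect(q[:,:2].astype(np.float32)),q[:,2].max())
q=P[inb&(P[:,2]>100)&(P[:,2]<150)&(sat<45)&(P[:,1]>340)];print('tip',len(q),np.median(q,0),q.max(0))
a=cv2.imread('pics/w5.png');b=cv2.resize(cv2.imread('pics/s5.png')[95:195,270:400],(390,300))
cv2.imwrite('pics/f5.png',np.hstack([cv2.resize(a,(400,300)),b]))
E
```

```text
time: 7.35
tool_pos: [472.6, 283.3, 146.7]
tcp_rot: [3.14, -0.002, 1.573]
contact_force: [0.1, 5.4, 3.0]
grip_width: 9.4
finger_force: 30.0
time: 8.35
tool_pos: [471.3, 281.9, 246.8]
tcp_rot: [-3.139, 0.001, 1.573]
contact_force: [0.8, 0.4, 0.4]
grip_width: 36.2
finger_force: 0.0
thumb ((472.4148864746094, 284.45001220703125), (25.99146842956543, 9.760168075561523), 89.97162628173828) 184.13467864569958
tip 149 [472.97946563 346.96243949 118.65811906] [477.05011296 353.66398844 120.66085437]
```

View pics/f5.png

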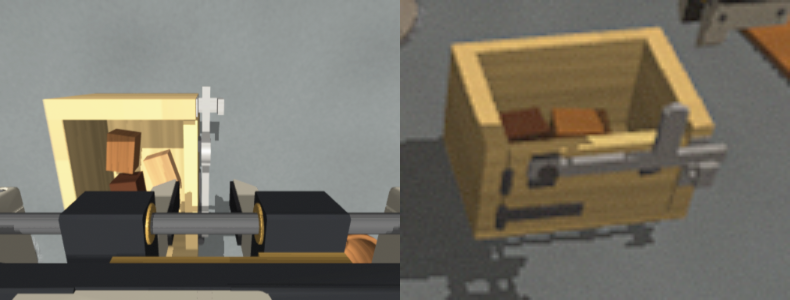

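The gate is shut. The bar is level, with its top at 119 mm and the thumb top at 184 mm, and it sits in the catch behind the lip (wrist view (207,105)). The gripper is clear.

```bash
python3 -c "
from plant import bot
print(bot.close_job())"
```

```text
the job is handed in; nothing more can be done
None
```

The gate is shut with its latch bar down in the catch behind the lip, and the job was handed in at about 8.5 s; I planned the path clear of the other latch, bowl, mallet and keepsake box but did not re-measure them afterwards.

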